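Check a gas canister with a stick gauge and sort it

TASK

Find out whether the small calibration-gas canister still has enough gas: take the stick gauge out of its cup, press it squarely down onto the canister's valve until the gauge's foot is seated on the collar, hold it there until the rod at the top has stopped coming out, and stand the gauge back upright in its cup with the reading still showing. If the dark groove round the rod has come out clear of the barrel, put the canister upright right inside the ready bay (the one of steel rails); if the groove stayed inside, put it in the returns bay (the one with solid walls). Do not tip the canister over, and leave the other things on the worktop where they are.

Things in the scene. Friction and masses are not known exactly. Their poses are not given: they have to be found in the camera images.
- canister_mid (a point): On the canister's axis, 50 mm above its underside: the middle of where to grip it. Plain aluminium cylinder with a paper sleeve, 54 mm across up to 70 mm height, loose, upright, 0.4 to 0.5 kg, with domed shoulder, flat steel collar and brass valve stem on top; highest point 112 mm above the worktop. z = its axis, up.
- stem_collar (a point): Centre of the top of the canister's flat collar (34 mm across), 94 mm above its underside. The brass valve stem (10 mm across) stands up 12 mm from it, and a sprung steel pin (4 mm across) another 5.5 mm. The unknown gas pressure holds the pin out with a steady 4 to 6 N. z up along the axis.
- gauge_grip (a point): On the axis of the stick gauge, 55 mm above its foot: the middle of where to grip it. Loose round steel tool, 0.09 kg, upright, foot down: dark bell-shaped chuck at the foot, plain barrel 18 mm across from 22 to 92 mm above the foot, rod with black button at the top (button 97 mm above the foot, up to 119 mm when out). Pushing the rod in wipes out the reading: keep the palm clear. z up.
- gauge_foot (a point): Centre of the gauge's open foot, the lower rim of its bell-shaped chuck, 32 mm across, on the gauge's axis, z up. The bell's mouth (about 24 mm inside) guides itself over the valve stem. Fully seated, this point coincides with stem_collar: the foot rests flat on the collar.
- rod (a joint): How far the rod stands out of the top of the gauge, m: 0 home (as at the start), 0.0225 most. Seated on the valve, the gas pushes it out to between about 0.003 and 0.021 within 0.5 s; push the gauge down with 10 to 20 N. It stays out by friction when the gauge is lifted off. The white rod's one dark groove comes clear of the barrel at 0.012.
- cup_floor (a point): Centre of the inner floor of the gauge's cup, 6 mm above the worktop. A round steel socket, fixed, 39 mm wide inside, with a flared rim 24 mm above the worktop, on a dark disc 68 mm across. The gauge's foot stands on this floor at the start and when put back.
- ready_bay (a point): Centre, at worktop height, of the ready bay: a fixed three-sided gallery of steel rails on posts, 43 mm tall, no step at its open front. Inside 104 mm wide (along the point's y) and 90 mm deep (along the point's x, which points from the open front to the back). The two bays may stand either way round.
- returns_bay (a point): Centre, at worktop height, of the returns bay: a fixed three-sided bin with solid grey walls, 48 mm tall, no step at its open front. Same inner size and axes as the ready bay.
- label_block: the small label block with wide top and base, 34x40x66 mm, standing among the task's things; leave it alone
- specimen_jar: the cream screw-lid jar, 46 mm across, 72 mm tall; leave it alone
- note_pad: the square pad of notes, 68x68x16 mm; leave it alone
- marker: the marker pen lying near the front edge, 131 mm long; leave it alone

How it is judged:
On the way:
1. the gauge is pressed fully home on the canister's valve (its foot within 2 mm above the collar and 5 mm of its centre sideways, upright) and the rod has come out at least 1 mm and is at rest (z of gauge_foot in the frame of stem_collar below 0.002 m and horizontal distance between gauge_foot and stem_collar below 0.005 m and angle between the z axis of gauge_foot and the z axis of stem_collar, either way round below 0.08 rad and value of joint rod above 0.001 m and velocity of joint rod below 0.003 m/s), for 0.2 s.
At the end, for the whole second after the job is handed in: gauge upright in its cup (within 8 mm) with the reading still showing; canister upright inside the right bay (within 30 mm of its centre sideways, 20 mm in front to 25 mm behind): ready if the rod is 12 mm or more out, else returns; from 10.5 to 13.5 mm either will do (distance between gauge_foot and cup_floor below 0.008 m and angle between gauge_foot's own z axis and vertical below 0.12 rad and value of joint rod above 0.001 m and angle between canister_mid's own z axis and vertical below 0.08 rad and height (world z) of canister_mid below 0.055 m and ((value of joint rod above 0.0105 m and x of canister_mid in the frame of ready_bay between -0.02 and 0.025 m and y of canister_mid in the frame of ready_bay between -0.03 and 0.03 m) or (value of joint rod below 0.0135 m and x of canister_mid in the frame of returns_bay between -0.02 and 0.025 m and y of canister_mid in the frame of returns_bay between -0.03 and 0.03 m))); the robot touches nothing.
It fails at once if the canister is tipped over (angle between canister_mid's own z axis and vertical above 0.5 rad).
It fails at once if a bystander is shifted by more than 30 mm (distance of any of label_block, specimen_jar, note_pad, marker from where it was at the start of the episode above 0.03 m).
It also fails if it takes over 67 s, if anything falls off the work surface, if the arm or the gripper's body presses on something with over 40 N, if the wrist force passes 120 N, or if a joint passes its speed limit or range.

ROBOT

A 6-joint arm with a two-finger parallel gripper is mounted at the origin on a cart in front of the work surface, level with it; the furniture and walls round the work are solid. World frame = base frame: x ahead of the robot, y to its left, z up, the work surface at z = 0. Lengths are in m, angles in rad, forces in N, time in s.
With the tool pointing down it reaches from about 0.275 to 0.875 m from the base axis. Payload 12.5 kg.
Tool frame: the origin (TCP) lies midway between the tips of the shut fingers; the grasp point (between the pads) lies 19 mm behind it; z points along the fingers, y is the line along which they close (so a half turn about z gives the same grasp; the last joint's range is limited). The gripper opens to 85 mm and grips with 20 to 120 N. Pads are 22 mm wide; open, the fingers measure 114 mm over their backs; the gripper's body (76 mm by 85 mm) begins 54 mm behind the grasp point. The pads swing forward as they close: fully open they stand 13 mm farther back than shut.
Start: joints at [-1.192, 0.351, 1.652, -0, 1.139, -0.085], TCP at [0.246, -0.492, 0.231] pointing down, gripper open.
Joint ranges: [-2.75, 2.75], [-0.79, 2.1], [0.01, 2.65], [-1.57, 4.71], [0.07, 3.14], [-2.87, 2.87]. Speed limits (rad/s): [2.22, 2.22, 2.79, 3.14, 3.14, 3.14].

INTERFACE

Orientations are given as a 3x3 rotation matrix whose columns are the frame's x, y, z axes.
In Python, from workcell import manip gives the robot as it stands. The module is installed in compiled form; this text tells all that it offers.
- The arm moves only by the tool drive_tool, never from a script. Its argument "steps" is a list of rows, each a list of 7 numbers: the shift along the world's x, y, z in mm, then the turn, a rotation vector about the world's x, y, z in units of 5 degrees (1.0 is 5 degrees), then the opening, from 0 (shut) to 1 (fully open). In form: [[tx, ty, tz, wx, wy, wz, claw], ...]. A call has 1 to 20 rows; each row is the pose to reach, as a shift and turn from the pose commanded when the call began; what a row does not reach only later rows make up. A row lasts 1/10 s, in which the tool goes at most 50 mm and 8.59 degrees, less where a joint would pass 70% of its speed; a pose out of reach is approached as far as the arm can. A call with a gripper value outside its range is refused whole. The fingers move at their own pace and stop on an object; "newtons" is the grip in N (left out, the last holds). Time passes only in rows, so rows that repeat a pose let the fingers close. It gives the time, the measured TCP pose, the force, the opening and the grip force at its end, in the units of the state.
- manip.observe(): the state, without advancing time (a new reading comes with each control period).
- manip.get_image(name): name is "side" or "top"; returns (picture, depth): 384x512x3 uint8, red, green, blue; 384x512 float32, m along the optical axis (not along the pixel's ray), 0 where there is no reading.
- manip.camera_info(name): a dict with "K" (3x3 intrinsics, pixels), "D" ([k1, k2, p1, p2, k3] as OpenCV has them; the pictures are not rectified), "pose" (4x4, takes a point from camera to world coordinates). Camera axes: x right, y up, looking along -z (the intrinsics and any distortion apply to the point x, -y, -z); pixel columns grow to the right and rows downward; lengths in m; the calibration is good to about 2 mm. A picture is of the moment at which its call begins. camera_info takes no time and is no camera call.
- manip.hand_in(): hands the job in; it is judged then, once.
The state is a dict: "time": time; "qpos": joint angles; "joint_vel": joint speeds; "effort": joint torques, N m; "eef_pos": TCP position; "ee_rot": TCP orientation; "contact_force": force on the tool from outside, world axes, zero at the start; "moment": the same for the moment, N m; "width": finger opening in m; "grip_force": force on a finger pad.
Only numpy, scipy, OpenCV 4.12 (cv2) and the standard library are available. Lean on these libraries where they do the work, as an engineer would, in place of code of your own. Each camera call takes 0.05 s, during which the arm holds its last target. There are 200 camera calls.

## Working session

There is one attempt and no reset: what is moved stays moved. The work goes in short steps, Python scripts to look and compute and a tool call to move; the robot and the scene stay as the last step left them, time stands still between calls to the robot, and variables do not carry over. Pictures are saved under pics/ and viewed, at most 10 in all, crops included, and the job is handed in when it is done.

Besides the shell and the picture viewer there is one more tool, called after "Emit:" as name([rows], argument=value, ...), one row to a line, values as JSON. drive_tool: Moves the arm, as the interface text tells. Its arguments: {"type":"object","properties":{"steps":{"type":"array"},"newtons":{"type":"number"}},"required":["steps"]}

```bash
mkdir -p pics
cat > h.py <<'E'
import numpy as np, cv2
from workcell import manip
def cloud(name):
    im,d=manip.get_image(name); c=manip.camera_info(name)
    K=np.array(c['K']);D=np.array(c['D'],float);T=np.array(c['pose'])
    h,w=d.shape; u,v=np.meshgrid(np.arange(w),np.arange(h))
    p=cv2.undistortPoints(np.stack([u,v],-1).reshape(-1,1,2).astype(np.float64),K,D).reshape(h,w,2)
    P=np.stack([p[...,0]*d,-p[...,1]*d,-d],-1)@T[:3,:3].T+T[:3,3]
    P[d<=0]=np.nan
    return im,d,P
def save(im,f): cv2.imwrite('pics/'+f,im[...,::-1])
E
python3 - <<'E'
from h import *
for n in('side','top'):
    im,d,P=cloud(n); save(im,n+'0.png'); np.savez(n+'0',im=im,d=d,P=P)
    print(n,np.round(manip.camera_info(n)['pose'],3).tolist())
print({k:np.round(v,3).tolist() for k,v in manip.observe().items()})
E
```

```text
side [[-0.944, 0.213, -0.251, 0.232], [-0.329, -0.589, 0.738, 0.639], [0.009, 0.78, 0.626, 0.741], [0.0, 0.0, 0.0, 1.0]]
top [[0.018, 0.996, -0.084, 0.397], [-1.0, 0.018, 0.003, -0.109], [0.004, 0.084, 0.996, 1.268], [0.0, 0.0, 0.0, 1.0]]
{'time': 0.1, 'qpos': [-1.192, 0.351, 1.652, 0.0, 1.139, -0.085], 'joint_vel': [0.001, -0.002, -0.002, 0.001, 0.001, -0.001], 'effort': [0.002, -50.683, -29.188, 0.0, 0.003, 0.0], 'eef_pos': [0.246, -0.492, 0.231], 'ee_rot': [[0.894, 0.447, -0.0], [0.447, -0.894, 0.001], [0.0, -0.001, -1.0]], 'contact_force': [-0.188, 0.343, -0.43], 'moment': [0.044, -0.006, -0.035], 'grip_force': 0.0, 'width': 0.086}
```

View pics/top0.png

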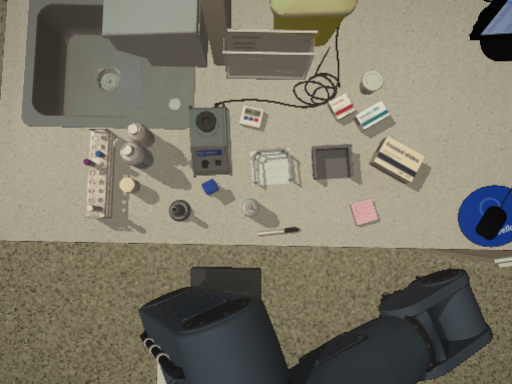

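View pics/side0.png

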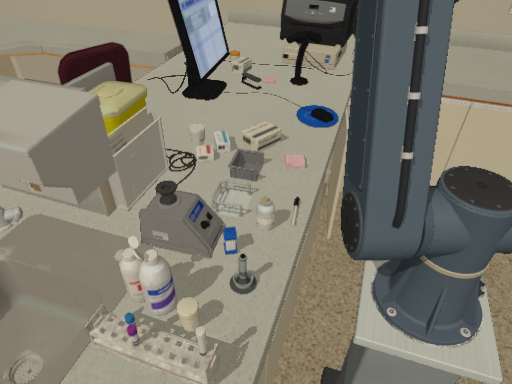

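Top view: gauge in its cup at (180,210), canister at (250,208), ready bay at (271,167), returns bay at (332,162), blue label block at (210,187), jar at (129,185), pad at (364,212), marker at (280,231). Next I measure these.

Run:
```python
from h import *
t=np.load('top0.npz');s=np.load('side0.npz')
P=t['P'];S=s['P'].reshape(-1,3)
for n,(u,v) in dict(gauge=(180,210),can=(250,208),block=(210,187),ready=(271,167),ret=(332,162),jar=(129,185),pad=(364,212),box=(210,140)).items():
    print(n,np.round(P[v,u],3))
A=np.vstack([P.reshape(-1,3),S]);
def rep(n,src,c,r,zs):
    for z0,z1 in zs:
        m=(np.hypot(src[:,0]-c[0],src[:,1]-c[1])<r)&(src[:,2]>z0)&(src[:,2]<z1)
        q=src[m]
        if len(q)>2: print(n,z0,len(q),'mean',np.round(q.mean(0),4),'min',np.round(q.min(0),3),'max',np.round(q.max(0),3))
for nm,src in(('top',P.reshape(-1,3)),('side',S)):
    rep(nm+' gauge',src,P[210,180],.05,[(.003,.02),(.02,.04),(.04,.09),(.09,.097),(.097,.12)])
    rep(nm+' can',src,P[208,250],.05,[(.01,.07),(.07,.09),(.09,.098),(.098,.12)])
    rep(nm+' ready',src,P[167,271],.085,[(.03,.055)])
    rep(nm+' ret',src,P[162,332],.085,[(.035,.055)])
im=t['im']
a=cv2.resize(im[130:245,110:370],None,fx=3,fy=3,interpolation=cv2.INTER_CUBIC); save(a,'topcrop.png')
```

```text
gauge [0.431 0.097 0.042]
can [ 0.439 -0.113  0.103]
block [0.5   0.006 0.067]
ready [ 0.572 -0.178  0.001]
ret [ 0.592 -0.37  -0.001]
jar [0.5   0.243 0.079]
pad [ 0.436 -0.466  0.015]
box [0.631 0.005 0.119]
top gauge 0.003 218 mean [0.4304 0.0991 0.0077] min [0.382 0.05  0.003] max [0.476 0.144 0.02 ]
top gauge 0.02 73 mean [0.4301 0.1054 0.0239] min [0.407 0.082 0.02 ] max [0.456 0.131 0.037]
top gauge 0.04 21 mean [0.4307 0.1012 0.0626] min [0.422 0.097 0.042] max [0.442 0.11  0.089]
top gauge 0.09 11 mean [0.4317 0.1066 0.0943] min [0.424 0.097 0.091] max [0.441 0.114 0.097]
top gauge 0.097 25 mean [0.43   0.1053 0.1011] min [0.423 0.099 0.097] max [0.438 0.113 0.105]
top can 0.01 8 mean [ 0.4321 -0.1037  0.0585] min [ 0.416 -0.122  0.025] max [ 0.467 -0.087  0.07 ]
top can 0.07 147 mean [ 0.4404 -0.1122  0.0789] min [ 0.416 -0.137  0.07 ] max [ 0.466 -0.087  0.09 ]
top can 0.09 92 mean [ 0.4417 -0.1123  0.0937] min [ 0.427 -0.128  0.09 ] max [ 0.456 -0.096  0.098]
top can 0.098 12 mean [ 0.4421 -0.1119  0.1037] min [ 0.433 -0.119  0.098] max [ 0.453 -0.105  0.112]
top ready 0.
[... 594 characters left out ...]
7 30 mean [0.4296 0.1089 0.1002] min [0.42  0.101 0.097] max [0.436 0.115 0.104]
side can 0.01 297 mean [ 0.4364 -0.0905  0.0415] min [ 0.414 -0.115  0.01 ] max [ 0.467 -0.081  0.07 ]
side can 0.07 138 mean [ 0.4375 -0.0973  0.0788] min [ 0.416 -0.127  0.07 ] max [ 0.466 -0.084  0.089]
side can 0.09 70 mean [ 0.4408 -0.107   0.0925] min [ 0.425 -0.126  0.09 ] max [ 0.457 -0.093  0.097]
side can 0.098 13 mean [ 0.4411 -0.1089  0.103 ] min [ 0.437 -0.112  0.099] max [ 0.446 -0.105  0.109]
side ready 0.03 178 mean [ 0.5822 -0.1705  0.0392] min [ 0.519 -0.236  0.03 ] max [ 0.626 -0.111  0.044]
side ret 0.035 239 mean [ 0.597  -0.3553  0.0432] min [ 0.535 -0.422  0.035] max [ 0.639 -0.295  0.05 ]
```

View pics/topcrop.png

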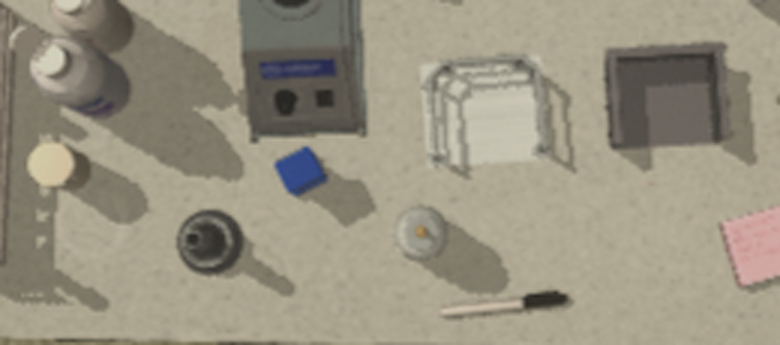

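Emit:
drive_tool([
  [184,598,-31,0,0,-5.31,1],
  [184,598,-31,0,0,-5.31,1],
  [184,598,-31,0,0,-5.31,1],
  [184,598,-31,0,0,-5.31,1],
  [184,598,-31,0,0,-5.31,1],
  [184,598,-31,0,0,-5.31,1],
  [184,598,-31,0,0,-5.31,1],
  [184,598,-31,0,0,-5.31,1],
  [184,598,-31,0,0,-5.31,1],
  [184,598,-31,0,0,-5.31,1],
  [184,598,-31,0,0,-5.31,1],
  [184,598,-31,0,0,-5.31,1],
  [184,598,-31,0,0,-5.31,1],
  [184,598,-31,0,0,-5.31,1],
  [184,598,-31,0,0,-5.31,1],
  [184,598,-31,0,0,-5.31,1],
], newtons=60)

```text
time: 1.7
eef_pos: [0.4298, 0.1054, 0.2002]
ee_rot: [[1.0, -0.0, -0.0], [-0.0, -1.0, -0.0], [-0.0, 0.0, -1.0]]
contact_force: [0.8, 0.1, -0.2]
width: 0.0855
grip_force: 0.0
```

Emit:
drive_tool([
  [0,1,-40,0,0,0,1],
  [0,1,-80,0,0,0,1],
  [0,1,-120,0,0,0,0.6],
  [0,1,-138,0,0,0,0.4],
  [0,1,-138,0,0,0,0.3],
  [0,1,-138,0,0,0,0],
  [0,1,-138,0,0,0,0],
  [0,1,-138,0,0,0,0],
  [0,1,-138,0,0,0,0],
  [0,1,-138,0,0,0,0],
], newtons=60)

```text
time: 2.7
eef_pos: [0.4309, 0.1071, 0.0635]
ee_rot: [[1.0, 0.001, 0.002], [0.001, -1.0, 0.0], [0.002, -0.0, -1.0]]
contact_force: [-0.2, -2.1, 9.0]
width: 0.0166
grip_force: 59.4
```

Emit:
drive_tool([
  [0,0,30,0,0,0,0],
  [0,0,70,0,0,0,0],
  [0,0,110,0,0,0,0],
  [0,0,138,0,0,0,0],
  [11,-40,138,0,0,0,0],
  [11,-80,138,0,0,0,0],
  [11,-120,138,0,0,0,0],
  [11,-160,138,0,0,0,0],
  [11,-195,138,0,0,0,0],
  [11,-218,138,0,0,0,0],
  [11,-218,138,0,0,0,0],
  [11,-218,138,0,0,0,0],
  [11,-218,138,0,0,0,0],
])

```text
time: 4.0
eef_pos: [0.441, -0.1102, 0.2005]
ee_rot: [[1.0, 0.001, 0.0], [0.001, -1.0, 0.0], [0.0, -0.0, -1.0]]
contact_force: [-0.0, 0.2, -1.1]
width: 0.0162
grip_force: 58.8
```

Run:
```python
from h import *
im,d,P=cloud('side'); o=manip.observe(); print(o['eef_pos'],o['contact_force'],o['width'])
Q=P.reshape(-1,3)
for z0,z1 in [(.02,.06),(.085,.098),(.1,.135),(.135,.147),(.147,.165),(.165,.185)]:
    m=(np.hypot(Q[:,0]-.441,Q[:,1]+.111)<.035)&(Q[:,2]>z0)&(Q[:,2]<z1); q=Q[m]
    if len(q): print(z0,len(q),q.mean(0).round(4),q.min(0).round(4),q.max(0).round(4))
a=im[150:270,200:340]; save(cv2.resize(a,None,fx=5,fy=5,interpolation=cv2.INTER_CUBIC),'s1.png')
```

```text
[ 0.44101819 -0.11005086  0.20045876] [-0.29390147  0.59240692  0.62500514] 0.01662904916083063
0.02 197 [ 0.4362 -0.0905  0.0404] [ 0.4144 -0.1152  0.0204] [ 0.4656 -0.0818  0.0599]
0.085 81 [ 0.4402 -0.1059  0.0919] [ 0.425  -0.1252  0.0854] [ 0.4581 -0.0922  0.0967]
0.1 9 [ 0.4409 -0.1093  0.1047] [ 0.4379 -0.1118  0.1005] [ 0.4443 -0.1051  0.1094]
0.135 23 [ 0.4368 -0.1     0.1439] [ 0.4255 -0.1139  0.1417] [ 0.4544 -0.0941  0.1468]
0.147 59 [ 0.439  -0.101   0.1553] [ 0.4277 -0.1111  0.1473] [ 0.4524 -0.0943  0.1647]
0.165 40 [ 0.4379 -0.1018  0.1753] [ 0.4311 -0.1082  0.1654] [ 0.4472 -0.0981  0.1849]
```

View pics/s1.png

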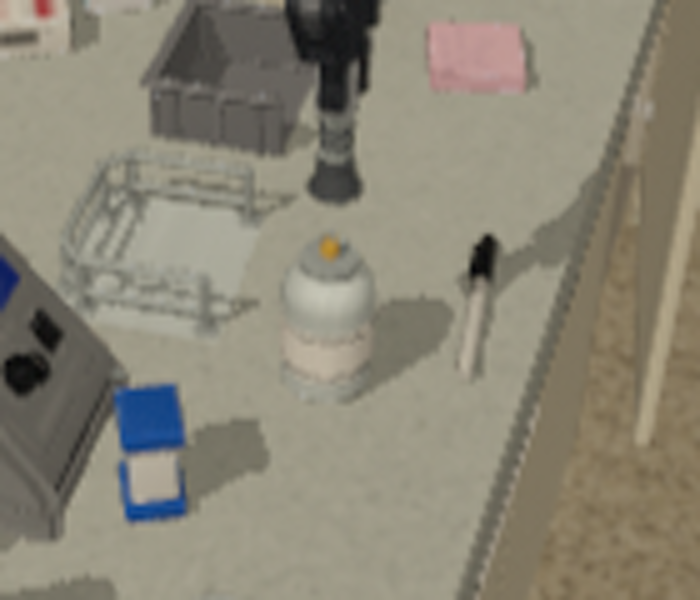

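The side view shows the gauge's bell (335,185 in the crop) straight above the brass stem (330,245), agreeing within 1–2 mm. I go down now.

Emit:
drive_tool([
  [1,0,-20,0,0,0,0],
  [1,0,-34,0,0,0,0],
  [1,0,-40,0,0,0,0],
  [1,0,-44,0,0,0,0],
  [1,0,-47,0,0,0,0],
  [1,0,-48,0,0,0,0],
  [1,0,-49,0,0,0,0],
  [1,0,-49,0,0,0,0],
])

```text
time: 4.85
eef_pos: [0.4423, -0.1109, 0.1517]
ee_rot: [[1.0, 0.0, 0.001], [0.0, -1.0, -0.0], [0.001, 0.0, -1.0]]
contact_force: [-1.3, 1.7, 4.5]
width: 0.0164
grip_force: 59.3
```

Emit:
drive_tool([
  [0,0,-1,0,0,0,0],
  [0,0,-2,0,0,0,0],
  [0,0,-3,0,0,0,0],
  [0,0,-3,0,0,0,0],
])

```text
time: 5.25
eef_pos: [0.4439, -0.1113, 0.1514]
ee_rot: [[1.0, 0.0, 0.005], [0.0, -1.0, -0.001], [0.005, 0.001, -1.0]]
contact_force: [-7.9, 3.8, 39.5]
width: 0.0165
grip_force: 63.2
```

Emit:
drive_tool([
  [0,0,2,0,0,0,0],
  [0,0,2,0,0,0,0],
  [0,0,2,0,0,0,0],
  [0,0,2,0,0,0,0],
  [0,0,2,0,0,0,0],
  [0,0,2,0,0,0,0],
  [0,0,2,0,0,0,0],
  [0,0,2,0,0,0,0],
])

```text
time: 6.05
eef_pos: [0.4427, -0.111, 0.1515]
ee_rot: [[1.0, 0.0, 0.002], [0.0, -1.0, -0.0], [0.002, 0.0, -1.0]]
contact_force: [-3.0, 1.9, 14.6]
width: 0.0166
grip_force: 60.4
```

Run:
```python
from h import *
im,d,P=cloud('side'); o=manip.observe(); print(o['eef_pos'],o['contact_force'],o['width'])
Q=P.reshape(-1,3)
for z0,z1 in [(.02,.06),(.085,.094),(.094,.1),(.1,.115),(.115,.135)]:
    m=(np.hypot(Q[:,0]-.441,Q[:,1]+.111)<.035)&(Q[:,2]>z0)&(Q[:,2]<z1); q=Q[m]
    if len(q): print(z0,len(q),q.mean(0).round(4),q.min(0).round(4),q.max(0).round(4))
a=im[170:250,220:310]; save(cv2.resize(a,None,fx=7,fy=7,interpolation=cv2.INTER_CUBIC),'s2.png')
```

```text
[ 0.44268879 -0.1109495   0.15147611] [-3.02722475  3.25361476 15.97239847] 0.016527328675901603
0.02 197 [ 0.4363 -0.0906  0.0404] [ 0.4143 -0.1152  0.0201] [ 0.4665 -0.0817  0.06  ]
0.085 30 [ 0.4383 -0.1001  0.0908] [ 0.4254 -0.1189  0.0857] [ 0.4572 -0.0935  0.0939]
0.094 25 [ 0.4396 -0.1013  0.0971] [ 0.4271 -0.1153  0.094 ] [ 0.4571 -0.0941  0.0998]
0.1 42 [ 0.4394 -0.1016  0.1067] [ 0.4288 -0.1091  0.1001] [ 0.4512 -0.0951  0.1149]
0.115 42 [ 0.4397 -0.1028  0.1254] [ 0.4324 -0.1116  0.1154] [ 0.4485 -0.0984  0.1347]
```

View pics/s2.png

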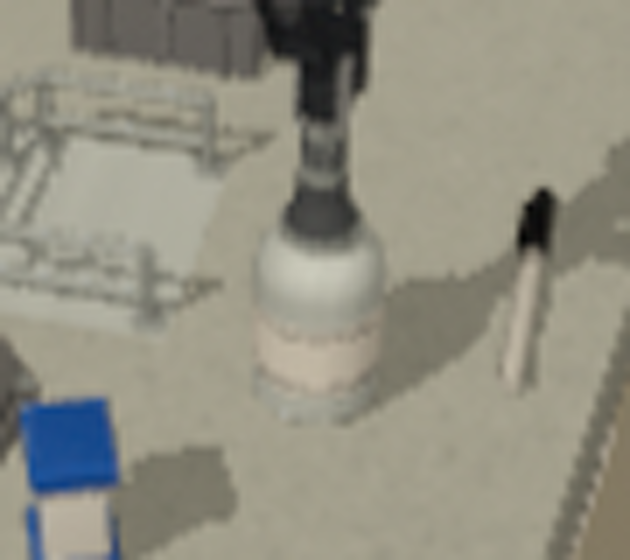

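Seated: the bell's foot (320,235 in the crop) hides the collar, at 15 N and with z agreeing. Now back to the cup.

Emit:
drive_tool([
  [0,0,20,0,0,0,0],
  [0,0,50,0,0,0,0],
  [-3,40,50,0,0,0,0],
  [-5,80,50,0,0,0,0],
  [-8,120,50,0,0,0,0],
  [-10,160,50,0,0,0,0],
  [-12,195,50,0,0,0,0],
  [-12,218,50,0,0,0,0],
  [-12,218,50,0,0,0,0],
  [-12,218,20,0,0,0,0],
  [-12,218,-20,0,0,0,0],
  [-12,218,-50,0,0,0,0],
  [-12,218,-70,0,0,0,0],
  [-12,218,-80,0,0,0,0],
  [-12,218,-85,0,0,0,0],
  [-12,218,-86,0,0,0,0],
  [-12,218,-86,0,0,0,0],
])

```text
time: 7.8
eef_pos: [0.4306, 0.1071, 0.065]
ee_rot: [[1.0, 0.0, 0.001], [0.0, -1.0, 0.0], [0.001, -0.0, -1.0]]
contact_force: [-0.1, -0.1, -1.7]
width: 0.0166
grip_force: 59.1
```

Emit:
drive_tool([
  [0,0,-1,0,0,0,0],
  [0,0,-1.5,0,0,0,0],
  [0,0,-1.5,0,0,0,0.25],
  [0,0,-1.5,0,0,0,0.4],
  [0,0,-1.5,0,0,0,0.7],
  [0,0,-1.5,0,0,0,1],
  [0,0,-1.5,0,0,0,1],
  [0,0,-1.5,0,0,0,1],
  [0,0,30,0,0,0,1],
  [0,0,70,0,0,0,1],
  [0,0,120,0,0,0,1],
  [0,-50,150,0,0,0,1],
  [-10,-100,150,0,0,0,1],
  [-20,-150,150,0,0,0,1],
  [-30,-200,150,0,0,0,1],
  [-40,-240,150,0,0,0,1],
  [-40,-240,150,0,0,0,1],
])

```text
time: 9.5
eef_pos: [0.3889, -0.1373, 0.2144]
ee_rot: [[1.0, -0.005, 0.0], [-0.005, -1.0, -0.001], [0.0, 0.001, -1.0]]
contact_force: [0.5, -0.1, 0.0]
width: 0.0853
grip_force: 0.0
```

Run:
```python
from h import *
o=manip.observe(); print(o['eef_pos'],o['contact_force'],o['width'],o['qpos'])
for n in('side','top'):
    im,d,P=cloud(n); Q=P.reshape(-1,3); np.savez(n+'1',im=im,P=P)
    for z0,z1 in [(.02,.04),(.04,.09),(.09,.098),(.098,.106),(.106,.113),(.113,.12),(.12,.14)]:
        m=(np.hypot(Q[:,0]-.43,Q[:,1]-.107)<.035)&(Q[:,2]>z0)&(Q[:,2]<z1); q=Q[m]
        if len(q): print(n,z0,len(q),q.mean(0).round(4),q.min(0).round(4),q.max(0).round(4))
    if n=='side': save(cv2.resize(im[235:300,210:275],None,fx=9,fy=9,interpolation=cv2.INTER_CUBIC),'s3.png')
```

```text
[ 0.38888584 -0.13726527  0.21444472] [ 0.50201618 -0.05604531  0.04410703] 0.08530092387432103 [-4.51789372e-01  1.18146874e-01  2.00187728e+00 -9.51241158e-04
  1.02085050e+00  1.12493975e+00]
side 0.02 106 [0.4291 0.1113 0.0257] [0.405  0.0827 0.0201] [0.455  0.133  0.0399]
side 0.04 115 [0.4285 0.1149 0.0652] [0.4204 0.1075 0.04  ] [0.4389 0.1197 0.0897]
side 0.09 41 [0.4293 0.1131 0.095 ] [0.4206 0.1027 0.0903] [0.4399 0.119  0.098 ]
side 0.098 8 [0.4286 0.1121 0.1018] [0.4252 0.1096 0.0991] [0.4325 0.118  0.1051]
side 0.106 7 [0.4286 0.1114 0.1085] [0.4258 0.1083 0.1069] [0.4323 0.1137 0.111 ]
side 0.113 25 [0.4296 0.1099 0.1177] [0.4235 0.1022 0.1139] [0.4351 0.1154 0.1197]
top 0.02 72 [0.4287 0.1055 0.0245] [0.4067 0.082  0.0202] [0.4559 0.1309 0.0396]
top 0.04 18 [0.4289 0.1016 0.0658] [0.4213 0.0982 0.0486] [0.4411 0.1115 0.0855]
top 0.09 8 [0.4349 0.1052 0.0945] [0.4264 0.0998 0.0909] [0.4379 0.1153 0.0976]
top 0.098 11 [0.428  0.104  0.0996] [0.4231 0.0993 0.0982] [0.4376 0.1101 0.1028]
top 0.113 13 [0.4301 0.1074 0.1176] [0.4255 0.1015 0.1157] [0.4341 0.1128 0.1195]
top 0.12 3 [0.4283 0.1056 0.1205] [0.4255 0.1011 0.1201] [0.4312 0.1093 0.1211]
```

View pics/s3.png

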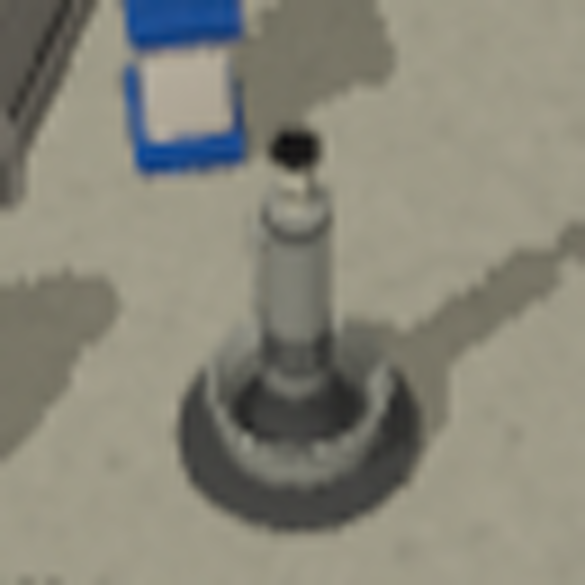

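Gauge stands upright in the cup, with the black button (295,150 in the crop) well clear of the barrel top (295,205) on a white rod. The depth puts the button about 16 mm higher than before, so ready. I confirm that with pixels and measure the ready bay.

Run:
```python
from h import *
c=manip.camera_info('side');T=np.array(c['pose']);K=np.array(c['K']);D=np.array(c['D'],float)
def pix(p):
    q=T[:3,:3].T@(np.array(p)-T[:3,3]); return cv2.projectPoints(np.array([[q[0],-q[1],-q[2]]]),np.zeros(3),np.zeros(3),K,D)[0].ravel()
for r in(0,.012,.0155,.02): print(r,pix([.43,.107,.103+r]).round(1))
for f in('side0','side1'):
    im=np.load(f+'.npz')['im']; print(f); print(im[244:268,238:248].mean(2).astype(int))
P=np.load('top0.npz')['P'].reshape(-1,3);S=np.load('side0.npz')['P'].reshape(-1,3)
for n,c0 in(('ready',(.573,-.177)),):
  for nm,X in(('top',P),('side',S)):
    m=(abs(X[:,0]-c0[0])<.075)&(abs(X[:,1]-c0[1])<.08)&(X[:,2]>.036)&(X[:,2]<.05)
    q=X[m]; print(nm,cv2.minAreaRect((q[:,:2]*1000).astype(np.float32)))
    for lab,mm in(('back',q[:,0]>.607),('left',(q[:,1]>-.135)&(q[:,0]<.6)),('right',(q[:,1]<-.215)&(q[:,0]<.6))):
        g=q[mm]; print(lab,len(g),g.mean(0).round(4),np.polyfit(g[:,1],g[:,0],1).round(3) if lab=='back' else np.polyfit(g[:,0],g[:,1],1).round(3))
X=np.load('side1.npz')['P'].reshape(-1,3)
for z0,z1 in((.02,.06),(.085,.097),(.099,.113)):
    m=(np.hypot(X[:,0]-.441,X[:,1]+.111)<.035)&(X[:,2]>z0)&(X[:,2]<z1);q=X[m]
    if len(q):print(z0,len(q),q.mean(0).round(4),q.min(0).round(4),q.max(0).round(4))
```

```text
0 [242.7 254.9]
0.012 [242.7 251.4]
0.0155 [242.6 250.4]
0.02 [242.6 249.1]
side0
[[116 115 114 115 114 114 115 117 115 114]
 [116 114 115 114 114 114 115 116 119 132]
 [115 115 116 115 113 114 119 134 137 152]
 [116 116 116 115 115 120 138 153 152 153]
 [115 114 113 118 134 138 151 153 152 151]
 [115 118 133 137 153 152 150 151 152 148]
 [116 123 153 154 154 153 153 153 152 149]
 [119 124 152 152 153 154 151 153 155 152]
 [135 137 152 151 152 154 152 153 155 153]
 [152 152 150 130 123 126 133 154 154 154]
 [153 150 127  69  24  30  73 136 154 155]
 [152 145  75  26  27  25  34  86 144 152]
 [150 130  65  24  25  25  27  59 121 152]
 [148 114 108  40  26  23  43  86 111 143]
 [140 104 135 102  82  87 107 118 106 142]
 [134  99 120 125 117 118 120 108  99 153]
 [133 115  95 100 102  98  79  81 112 153]
 [131 118 114 104 101  98  94  97 120 154]
 [135 119 124 126 127 124 116 107 120 153]
 [133 120 124 127 126 123 116 108 120 150]
 [132 120 123 127 126 124 115 108 119 150]
 [132 120 123 127 127 124 115 108 118 152]
 [126 118 124 126 126 123 114 108 119 152]
 [118 119 125 126 126 123 114
[... 1128 characters left out ...]
686035156), 5.830522060394287)
back 76 [ 0.6184 -0.1793  0.0418] [-0.035  0.612]
left 53 [ 0.5599 -0.1227  0.0419] [ 0.101 -0.179]
right 45 [ 0.5654 -0.2326  0.0416] [ 0.106 -0.292]
side ((573.6353759765625, -173.60317993164062), (98.12811279296875, 118.7881088256836), 5.584293365478516)
back 57 [ 0.6176 -0.1751  0.0402] [-0.037  0.611]
left 54 [ 0.5591 -0.1198  0.0401] [ 0.105 -0.178]
right 38 [ 0.5648 -0.2298  0.0399] [ 0.088 -0.279]
0.02 196 [ 0.436  -0.0904  0.0408] [ 0.4141 -0.1132  0.0201] [ 0.4666 -0.0795  0.06  ]
0.085 79 [ 0.4401 -0.1057  0.0919] [ 0.4245 -0.1256  0.0855] [ 0.4575 -0.0925  0.0968]
0.099 11 [ 0.4406 -0.1094  0.1034] [ 0.4367 -0.1148  0.1004] [ 0.4452 -0.1053  0.1104]
```

The button moved about 4.5 px (≈15.5 mm), and a dark groove row shows at row 256 between white rows, so the groove is clear of the barrel. The canister goes in the ready bay, centre (0.573, −0.176), yaw ≈ 5.8°. I tilt the tool so that the palm clears the valve.

Emit:
drive_tool([
  [20,10,0,0,-1.5,0,1],
  [40,20,0,0,-3,0,1],
  [68,22,0,0,-4.5,0,1],
  [68,22,0,0,-6,0,1],
  [68,22,-10,0,-7.5,0,1],
  [68,22,-20,0,-9,0,1],
  [68,22,-40,0,-9,0,1],
  [68,22,-54,0,-9,0,1],
  [68,22,-54,0,-9,0,1],
  [68,22,-54,0,-9,0,1],
  [68,22,-54,0,-9,0,1],
])

```text
time: 10.7
eef_pos: [0.458, -0.1094, 0.1596]
ee_rot: [[0.707, 0.002, 0.707], [0.001, -1.0, 0.001], [0.707, 0.0, -0.707]]
contact_force: [-0.5, -0.9, 0.8]
width: 0.0852
grip_force: 0.0
```

```bash
python3 -c "
from h import *
o=manip.observe();print(o['qpos'],o['eef_pos'],o['ee_rot'])"
```

```text
[-0.54488653  0.18062995  2.39398465  1.910223    0.40017963 -0.77266565] [ 0.45797618 -0.1094101   0.1595746 ] [[ 7.07214504e-01  1.77636358e-03  7.06996810e-01]
 [ 1.45381150e-03 -9.99998383e-01  1.05828501e-03]
 [ 7.06997547e-01  2.79405583e-04 -7.07215943e-01]]
```

Emit:
drive_tool([
  [0,0,-25,0,0,0,1],
  [0,0,-50,0,0,0,1],
  [0,0,-75,0,0,0,1],
  [0,0,-90,0,0,0,1],
  [0,0,-90,0,0,0,1],
])

```text
time: 11.2
eef_pos: [0.4577, -0.109, 0.0685]
ee_rot: [[0.709, 0.003, 0.705], [0.0, -1.0, 0.003], [0.705, -0.002, -0.709]]
contact_force: [-0.2, 0.4, 0.6]
width: 0.0855
grip_force: 0.0
```

```bash
python3 -c "
from h import *
o=manip.observe();print(o['qpos'],o['eef_pos'],o['ee_rot'],o['contact_force'])"
```

```text
[-0.54499543  0.47807825  2.42354763  2.41587194  0.58833255 -1.34181704] [ 0.45770265 -0.10900203  0.0685248 ] [[ 7.09369762e-01  2.53187761e-03  7.04831987e-01]
 [ 1.67285150e-04 -9.99994125e-01  3.42378859e-03]
 [ 7.04836515e-01 -2.31082417e-03 -7.09366018e-01]] [-0.16056312  0.36033882  0.59898795]
```

Emit:
drive_tool([
  [0,-1,-15,0,0,0,1],
  [0,-1,-26,0,0,0,1],
  [0,-1,-30,0,0,0,0.9],
  [0,-1,-30,0,0,0,0.7],
  [0,-1,-30,0,0,0,0.4],
  [0,-1,-30,0,0,0,0.4],
  [0,-1,-30,0,0,0,0.3],
  [0,-1,-30,0,0,0,0.3],
  [0,-1,-30,0,0,0,0.3],
], newtons=50)

```text
time: 12.1
eef_pos: [0.4583, -0.1116, 0.0412]
ee_rot: [[0.706, 0.001, 0.708], [0.001, -1.0, 0.0], [0.708, 0.0, -0.706]]
contact_force: [-3.6, 2.5, 8.5]
width: 0.0526
grip_force: 51.7
```

Run:
```python
from h import *
o=manip.observe(); print(o['eef_pos'],o['contact_force'],o['moment'],o['width'])
im,d,P=cloud('side'); X=P.reshape(-1,3)
for z0,z1 in((.02,.06),(.085,.097),(.099,.113)):
    m=(np.hypot(X[:,0]-.441,X[:,1]+.111)<.035)&(X[:,2]>z0)&(X[:,2]<z1);q=X[m]
    if len(q):print(z0,len(q),q.mean(0).round(4),q.min(0).round(4),q.max(0).round(4))
save(cv2.resize(im[170:250,200:310],None,fx=6,fy=6,interpolation=cv2.INTER_CUBIC),'s4.png')
```

```text
[ 0.45827948 -0.11159062  0.04118173] [-3.60298207  2.48111109  8.51768367] [ 0.49777338 -0.17947705  0.27148372] 0.05258566958002431
0.02 77 [ 0.4415 -0.0867  0.0334] [ 0.4169 -0.1012  0.0206] [ 0.4646 -0.0765  0.0593]
0.085 91 [ 0.4381 -0.1075  0.0917] [ 0.4141 -0.1424  0.085 ] [ 0.4585 -0.0789  0.0965]
0.099 26 [ 0.4288 -0.1121  0.1034] [ 0.409  -0.1322  0.099 ] [ 0.4453 -0.0857  0.1102]
```

View pics/s4.png

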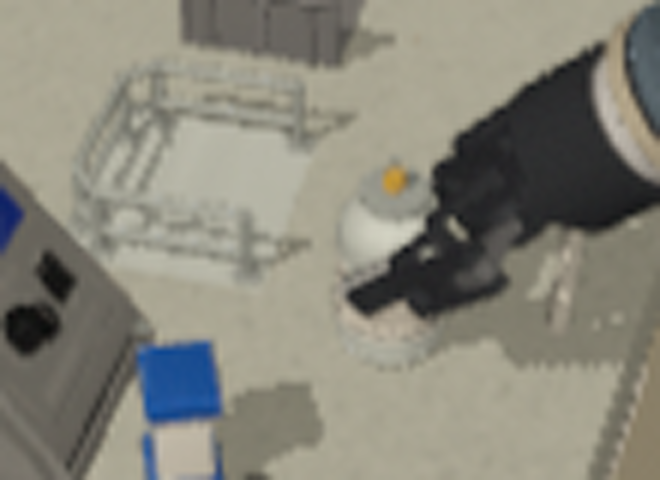

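The canister is gripped upright between the fingers with the palm clear of the valve (395,180 in the crop), and the marker is not touched. Now lift it and carry it over into the bay.

Emit:
drive_tool([
  [0,0,20,0,0,0,0.3],
  [0,0,45,0,0,0,0.3],
  [0,0,62,0,0,0,0.3],
  [15,-8,62,0,0,0.15,0.3],
  [40,-20,62,0,0,0.4,0.3],
  [65,-32,62,0,0,0.6,0.3],
  [90,-44,62,0,0,0.8,0.3],
  [115,-56,62,0,0,1.0,0.3],
  [130,-63,62,0,0,1.16,0.3],
  [130,-63,62,0,0,1.16,0.3],
  [130,-63,62,0,0,1.16,0.3],
  [130,-63,62,0,0,1.16,0.3],
], newtons=60)

```text
time: 13.35
eef_pos: [0.5871, -0.1743, 0.1019]
ee_rot: [[0.704, 0.101, 0.703], [0.071, -0.995, 0.072], [0.706, -0.0, -0.708]]
contact_force: [0.9, 0.0, -4.5]
width: 0.0525
grip_force: 65.0
```

Run:
```python
from h import *
o=manip.observe(); print(o['eef_pos'],o['contact_force'],o['width'])
im,d,P=cloud('side')
save(cv2.resize(im[140:250,190:320],None,fx=5,fy=5,interpolation=cv2.INTER_CUBIC),'s5.png')
```

```text
[ 0.5870681  -0.17429975  0.10191631] [ 0.86359811  0.03574936 -4.54877172] 0.05247849415412787
```

View pics/s5.png

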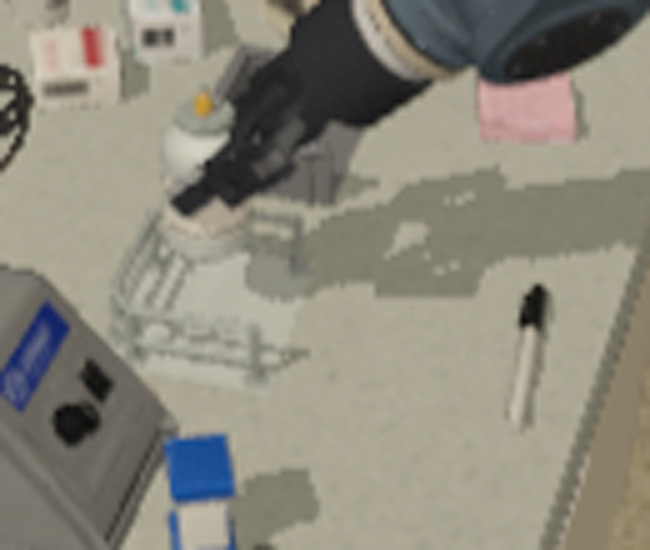

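The canister hangs upright over the ready bay (200,170 in the crop). Lowering.

Emit:
drive_tool([
  [0,0,-20,0,0,0,0.3],
  [0,0,-40,0,0,0,0.3],
  [0,0,-54,0,0,0,0.3],
  [0,0,-58,0,0,0,0.3],
  [0,0,-60,0,0,0,0.3],
  [0,0,-60.5,0,0,0,0.3],
  [0,0,-60.5,0,0,0,0.3],
])

```text
time: 14.1
eef_pos: [0.5883, -0.175, 0.0425]
ee_rot: [[0.703, 0.101, 0.704], [0.072, -0.995, 0.071], [0.708, 0.001, -0.707]]
contact_force: [0.7, -0.3, -3.9]
width: 0.0525
grip_force: 65.2
```

Emit:
drive_tool([
  [0,0,-1,0,0,0,0.3],
  [0,0,-1.5,0,0,0,0.3],
  [0,0,-1.5,0,0,0,0.3],
])

```text
time: 14.4
eef_pos: [0.5885, -0.175, 0.0414]
ee_rot: [[0.702, 0.101, 0.705], [0.072, -0.995, 0.071], [0.709, 0.001, -0.706]]
contact_force: [-5.1, 0.2, 5.1]
width: 0.0525
grip_force: 66.7
```

Set down (vertical force up by 9 N). I open a little and draw back along the tool axis.

Emit:
drive_tool([
  [0,0,0,0,0,0,0.68],
  [0,0,0,0,0,0,0.74],
  [0,0,0,0,0,0,0.74],
  [0,0,0,0,0,0,0.74],
  [-10,-1,10,0,0,0,0.74],
  [-25,-2.5,25,0,0,0,0.74],
  [-45,-4.5,45,0,0,0,0.74],
  [-65,-6.5,65,0,0,0,0.74],
  [-90,-9,90,0,0,0,0.74],
  [-115,-11,115,0,0,0,0.74],
  [-130,-13,140,0,0,0,0.74],
  [-130,-13,140,0,0,0,0.74],
])

```text
time: 15.6
eef_pos: [0.4576, -0.1887, 0.1829]
ee_rot: [[0.701, 0.1, 0.706], [0.073, -0.995, 0.068], [0.709, 0.004, -0.705]]
contact_force: [-0.5, -1.0, -1.0]
width: 0.0628
grip_force: 0.0
```

Run:
```python
from h import *
o=manip.observe(); print(o['eef_pos'],o['contact_force'],o['time'])
for n in('side','top'):
    im,d,P=cloud(n); X=P.reshape(-1,3)
    for l,c,zs in(('can',(.571,-.176),((.06,.085),(.088,.098),(.099,.114))),('gauge',(.43,.107),((.09,.098),(.113,.125)))):
      for z0,z1 in zs:
        m=(np.hypot(X[:,0]-c[0],X[:,1]-c[1])<.035)&(X[:,2]>z0)&(X[:,2]<z1);q=X[m]
        if len(q):print(n,l,z0,len(q),q.mean(0).round(4),q.min(0).round(4),q.max(0).round(4))
    if n=='side':save(cv2.resize(im[130:305,170:320],None,fx=4,fy=3.4,interpolation=cv2.INTER_CUBIC),'s6.png')
```

```text
[ 0.45757368 -0.1887426   0.18292843] [-0.49667539 -1.00985117 -1.03856993] 15.6
side can 0.06 154 [ 0.5657 -0.1593  0.074 ] [ 0.5444 -0.1908  0.0603] [ 0.5966 -0.1465  0.0842]
side can 0.088 63 [ 0.5696 -0.1704  0.0924] [ 0.5544 -0.19    0.0881] [ 0.5871 -0.1564  0.0977]
side can 0.099 10 [ 0.5707 -0.173   0.1052] [ 0.568  -0.1765  0.0995] [ 0.5734 -0.1699  0.1109]
side gauge 0.09 36 [0.4286 0.1129 0.0951] [0.4204 0.1028 0.0902] [0.4398 0.1183 0.0978]
side gauge 0.113 25 [0.4297 0.1095 0.1173] [0.4232 0.1022 0.1147] [0.4356 0.1157 0.1206]
top can 0.06 146 [ 0.5672 -0.1749  0.0776] [ 0.5449 -0.2005  0.0608] [ 0.596  -0.1497  0.0849]
top can 0.088 88 [ 0.5718 -0.1756  0.0932] [ 0.5566 -0.1901  0.0882] [ 0.5868 -0.1607  0.0975]
top can 0.099 10 [ 0.5712 -0.1756  0.1045] [ 0.5671 -0.1807  0.1001] [ 0.5759 -0.1718  0.1126]
top gauge 0.09 13 [0.4335 0.1064 0.0951] [0.4233 0.1    0.0912] [0.4407 0.1141 0.0978]
top gauge 0.113 14 [0.4295 0.107  0.1198] [0.4255 0.1012 0.1162] [0.434  0.1125 0.1236]
```

View pics/s6.png

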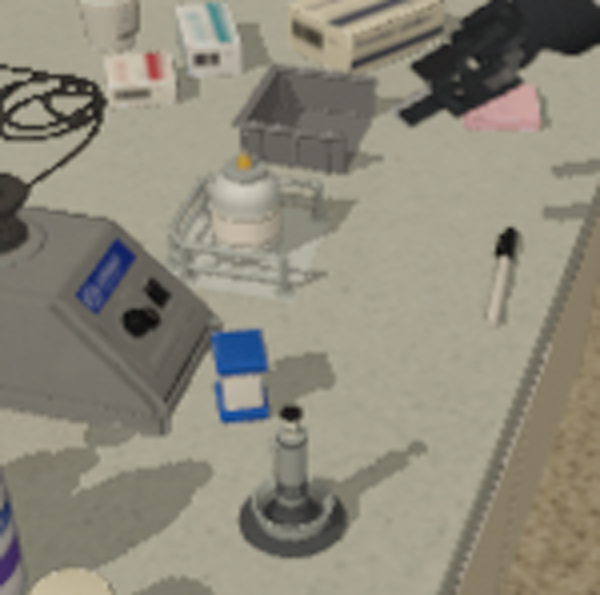

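The canister stands upright in the middle of the ready bay (245,215 in the crop). The gauge is upright in its cup with the rod out (290,420), and the arm is clear.

```bash
python3 -c "
from workcell import manip
print(manip.hand_in())"
```

```text
the job is handed in; nothing more can be done
None
```

The canister has enough gas: the rod came out about 15.5 mm and its groove was clear of the barrel, so the canister is upright in the ready bay, the gauge is back in its cup with the reading showing, and the job is handed in (no verdict was returned).

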